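Press the mosaic plaque onto the keepsake box

ROBOT

A 6-joint arm with a two-finger parallel gripper is mounted at the origin on the work surface. World frame = base frame: x ahead of the robot, y to its left, z up, the work surface at z = 0. Lengths are in m, angles in rad, forces in N, time in s.
With the tool pointing down it reaches from about 0.3 to 0.875 m from the base axis. Payload 4.2 kg.
Tool frame: the origin (TCP) lies on the centre line of the jaws, within the pads' length; the fingertips stand 14 mm ahead of it and the grasp point (between the pads) lies 5 mm behind it (ctrl.tip_extent is the z of the fingertips in the tool frame, in m); z points along the fingers, y is the line along which they close (so a half turn about z gives the same grasp; the last joint's range is limited). The gripper opens to 85 mm and grips with 20 to 120 N. Pads are 22 mm wide; open, the fingers measure 114 mm over their backs; the gripper's body (76 mm by 85 mm) begins 54 mm behind the grasp point. The pads swing forward as they close: fully open they stand 13 mm farther back than shut.
Start: joints at [-1.344, 0.32, 1.565, -0, 1.257, -0.02], TCP at [0.14, -0.558, 0.245] pointing down, gripper open.
Joint ranges: [-3.11, 3.11], [-0.84, 2.01], [0.21, 2.61], [-1.34, 4.49], [0.05, 2.63], [-2.56, 2.56]. Speed limits (rad/s): [2.57, 2.57, 3.14, 3.14, 3.14, 3.14].

INTERFACE

Orientations are given as a rotation vector (axis times angle).
In Python, from rig import ctrl gives the robot as it stands.
- The arm moves only by the shell command python3 -m crank 'ROWS' [OPENING] [FORCE]. ROWS is JSON, a list that holds one entry, the list of rows, each a list of 4 numbers: the shift along the tool's x, y, z in mm, then the turn about the tool's z in rad. In form: [[[dx, dy, dz, yaw], ...]]. A call has exactly 5 rows; each row is the pose to reach, as a shift and turn from the pose commanded when the call began, along the tool's axes at that moment; what a row does not reach only later rows make up. A row lasts 1/12 s, in which the tool goes at most 41.7 mm and 7.16 degrees, less where a joint would pass 70% of its speed; a pose out of reach is approached as far as the arm can. A call with a gripper value outside its range is refused whole. OPENING is the opening, from 0 (shut) to 1 (fully open), set as the call begins (- or left out, the last holds). The fingers move at their own pace and stop on an object; FORCE is the grip in N (left out, the last holds). Time passes only in rows, so rows that repeat a pose let the fingers close, or fill a call up. It gives the time, the measured TCP pose, the force, the opening and the grip force at its end, in the units of the state.
- ctrl.get_state(): the state, without advancing time (a new reading comes with each control period).
- ctrl.snapshot(name): name is "side" or "top" or "wrist"; returns a dict with "color" (480x640x3 uint8, red, green, blue), "intrinsics" (3x3 intrinsics, pixels), "xyz" and "orientation" of the camera in the world. Camera axes: x right, y up, looking along -z (the intrinsics and any distortion apply to the point x, -y, -z); pixel columns grow to the right and rows downward; lengths in m; the calibration is good to about 2 mm. A picture is of the moment at which its call begins. There is no depth.
- ctrl.finish_job(): hands the job in; it is judged then, once.
The state is a dict: "clock": time; "qpos": joint angles; "joint_vel": joint speeds; "joint_torque": joint torques, N m; "ee_pos": TCP position; "tcp_rot": TCP orientation; "contact_force": force on the tool from outside, world axes, zero at the start; "moment": the same for the moment, N m; "finger_gap": finger opening in m; "finger_force": force on a finger pad.
Only numpy, scipy, OpenCV 4.12 (cv2) and the standard library are available. Lean on these libraries where they do the work, as an engineer would, in place of code of your own. Each camera call takes 0.05 s, during which the arm holds its last target. There are 200 camera calls.

TASK

Lower the lid of the wooden keepsake box gently until it is fully closed, without letting it slam. Then fit the oblong mosaic plaque, the one with two drilled holes, mosaic side up, over the two dowels on the lid so that it sits flush, and finish while still holding it pressed down against the lid with about 10 N, as if waiting for glue to take: do not let go at the end. Leave all the other things on the table where they are.

Things in the scene. Friction and masses are not known exactly. Their poses are not given: they have to be found in the camera images.
- box_hinge (a point): Middle of the hinge line of the keepsake box, at rim height, 60 mm above the table. The box (plain brown wood, 150 deep along x, 190 wide along y, 60 high) is fixed to the table. This point has the box's axes: x from the box's front to the hinge (away from the robot, turned up to 20 degrees), y along the hinge, z up. The front wall is 150 from the hinge line, towards -x.
- box_lid (a joint): Lid angle, rad: 0 closed, grows as the front edge rises; starts at 0.7 to 1.2. The lid is a plain board 150 x 190 x 12 mm, underside in the plane of the hinge line. The hinge is stiff (0.35 N m): the lid stays where it is left; about 3 N down on the front edge moves it. Shut fingers can push it down on its outer face, on the bare strip 60 mm deep between front edge and dowels.
- lid_seat (a point): Centre of the lid's outer face, midway between its two dowels, 75 mm from the hinge line; 72 mm above the table when closed. Moves with the lid. z points out of the lid (up when closed), y along the hinge. The dowels stand at +40 and -40 mm along y from here: pale wood, 10 mm diameter, 14 mm long, the top 5 mm tapered to 5 mm diameter.
- plaque_mid (a point): Centre (12 mm above the underside) of the plaque: loose oblong pine block 64 (x) x 110 (y) x 24 (z) mm, about 100 g, lying flat, mosaic up. Two 12.5 mm holes go right through along z at +40 and -40 mm along y, the mosaic between them. Fits either way round. Seated flush, its centre is 12 mm above lid_seat, y along the lid's y. Grasp it from above across its 64 mm width.
- coaster: Bystander, to be left alone: square mosaic block, 70 x 70 x 24, bare pine with a field of small tesserae over its whole top and NO holes; not to be used. Origin at the centre of its underside.
- dish: Bystander, to be left alone: shallow red plastic lid used as a dish, 90 across, 12 high. Origin at the centre of its underside.
- pencil: Bystander, to be left alone: pencil, 8 thick and about 168 long, lying flat. Origin at the centre of its underside.
- pliers: Bystander, to be left alone: hand pliers about 170 long and 12 high, blue grips, lying flat. Origin under its pivot.
- phone: Bystander, to be left alone: black telephone 148 x 72 x 8, lying flat. Origin at the centre of its underside.
- bottle: Bystander, to be left alone: clear drinking bottle, 68 across, 200 high, standing. Origin at the centre of its underside.
- jar: Bystander, to be left alone: small glass jar with white cap, 56 across, 70 high, standing. Origin at the centre of its underside.
Mind the look-alikes: they are no part of the job. Leave any green or yellow look-alike of the part that bears box_hinge alone.

How it is judged:
By the outcome, as a careful person would: the job done as asked, in the order asked, and still so for the second after the job is handed in, while the arm keeps its last pose, push and grip.
It also fails if it takes over 59 s, if anything falls off the work surface, if the arm or the gripper's body presses on something with over 40 N, if the wrist force passes 120 N, or if a joint passes its speed limit or range.

## Working session

There is one attempt and no reset: what is moved stays moved. The work goes in short steps, Python scripts to look and compute and a shell command to move; the robot and the scene stay as the last step left them, time stands still between calls to the robot, and variables do not carry over. Pictures are saved under pics/ and viewed, at most 10 in all, crops included, and the job is handed in when it is done.

```bash
mkdir -p pics; ls; cat > h.py <<'E'
import numpy as np,cv2
from scipy.spatial.transform import Rotation as R
from rig import ctrl
def snap(n,f=None):
    s=ctrl.snapshot(n)
    if f: cv2.imwrite('pics/'+f,s['color'][:,:,::-1])
    return s
def ray(s,px):
    K=np.array(s['intrinsics']);d=np.linalg.inv(K)@[px[0],px[1],1.]
    o=np.array(s['orientation']);M=R.from_rotvec(o).as_matrix() if o.size==3 else o.reshape(3,3)
    return np.array(s['xyz']),M@[d[0],-d[1],-d[2]]
def onz(s,px,z):
    c,d=ray(s,px);return c+d*(z-c[2])/d[2]
def proj(s,p):
    o=np.array(s['orientation']);M=R.from_rotvec(o).as_matrix() if o.size==3 else o.reshape(3,3)
    v=M.T@(np.array(p)-s['xyz']);q=np.array(s['intrinsics'])@[v[0],-v[1],-v[2]];return q[:2]/q[2]
def tool(p):
    st=ctrl.get_state();return R.from_rotvec(st['tcp_rot']).as_matrix().T@(np.array(p)-st['ee_pos'])*1000
E
python3 - <<'E'
from h import *
for n in ('top','side'):
    s=snap(n,n+'0.png');print(n,{k:np.round(v,3).tolist() for k,v in s.items() if k!='color'},[k for k in s])
st=ctrl.get_state();print(st,ctrl.tip_extent)
print(R.from_rotvec(st['tcp_rot']).as_matrix().round(3))
E
```

```text
pics
top {'intrinsics': [[537.552, 0.0, 329.705], [0.0, 537.552, 236.681], [0.0, 0.0, 1.0]], 'xyz': [0.371, 0.088, 1.289], 'orientation': [0.068, -0.073, -1.567]} ['color', 'intrinsics', 'xyz', 'orientation']
side {'intrinsics': [[560.662, 0.0, 307.81], [0.0, 560.662, 229.858], [0.0, 0.0, 1.0]], 'xyz': [0.192, 0.951, 0.93], 'orientation': [0.184, -1.139, -2.597]} ['color', 'intrinsics', 'xyz', 'orientation']
{'clock': 0.1, 'qpos': array([-1.34399388e+00,  3.20212824e-01,  1.56555165e+00, -4.10479424e-06,
        1.25739716e+00, -1.99473884e-02]), 'joint_vel': array([-0.00059486, -0.00102898, -0.00017724, -0.00087289, -0.0006549 ,
       -0.00050206]), 'joint_torque': array([ 5.78255549e-04, -4.16406977e+01, -2.34704500e+01, -8.21278064e-06,
        4.88657184e-03, -3.78278017e-06]), 'ee_pos': array([ 0.14038413, -0.55718427,  0.24457711]), 'tcp_rot': array([-3.11616470e+00, -3.86421167e-01,  2.60418702e-04]), 'contact_force': array([ 1.01260607, -0.41955097,  0.71421616]), 'moment': array([-0.02920022, -0.03849915, -0.02146633]), 'finger_force': 0.0, 'finger_gap': 0.08531836739066967} 0.014
[[ 0.97   0.244 -0.   ]
 [ 0.244 -0.97   0.002]
 [ 0.    -0.002 -1.   ]]
```

View pics/top0.png

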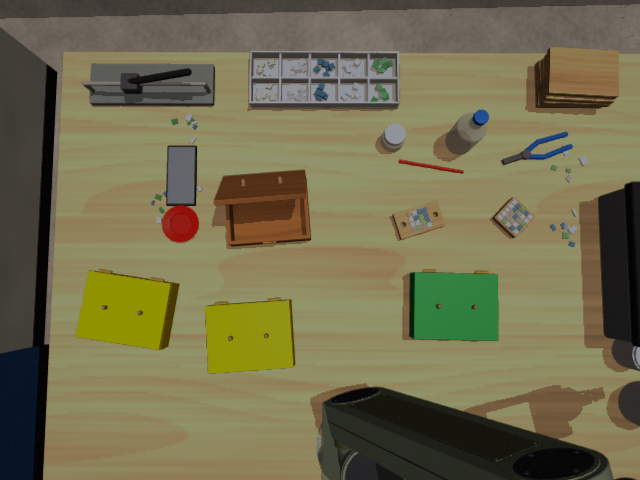

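View pics/side0.png

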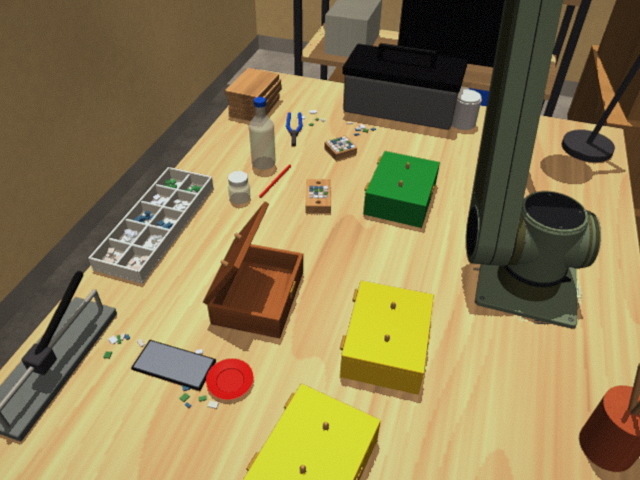

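The top view shows the brown box near (265,210) with its lid edge at rows 195-205, and the plaque with two holes at (418,219). The coaster is at (513,216). Next I'll enlarge the box and plaque.

```bash
python3 - <<'E'
from h import *
a=cv2.imread('pics/top0.png')[160:255,205:325];b=cv2.imread('pics/side0.png')[195:335,200:310]
a=cv2.resize(a,None,fx=4,fy=4,interpolation=2);b=cv2.resize(b,None,fx=4,fy=4,interpolation=2)
h=np.zeros((560,480,3),np.uint8);h[:380]=a
cv2.imwrite('pics/crop.png',cv2.resize(np.hstack([h,b]),None,fx=.85,fy=.85))
s=snap('top');im=s['color']
hsv=cv2.cvtColor(im,cv2.COLOR_RGB2HSV)
print(hsv[219,408],hsv[219,395],hsv[219,380],hsv[225,400])
np.save('pics/t.npy',im)
for q in [(395,217),(438,203),(444,222),(401,238),(405,223),(436,214)]: print(q,onz(s,q,.024).round(4))
for q in [(228,245),(311,240)]: print(q,onz(s,q,.06).round(4))
E
```

```text
[ 16  74 120] [ 19 118 136] [ 24  89 146] [ 21 104 144]
(395, 217) [ 0.5316 -0.0709  0.024 ]
(438, 203) [ 0.5654 -0.1734  0.024 ]
(444, 222) [ 0.52   -0.1869  0.024 ]
(401, 238) [ 0.4817 -0.0846  0.024 ]
(405, 223) [ 0.5173 -0.0944  0.024 ]
(436, 214) [ 0.539  -0.1683  0.024 ]
(228, 245) [0.4615 0.3169 0.06  ]
(311, 240) [0.4734 0.1269 0.06  ]
```

View pics/crop.png

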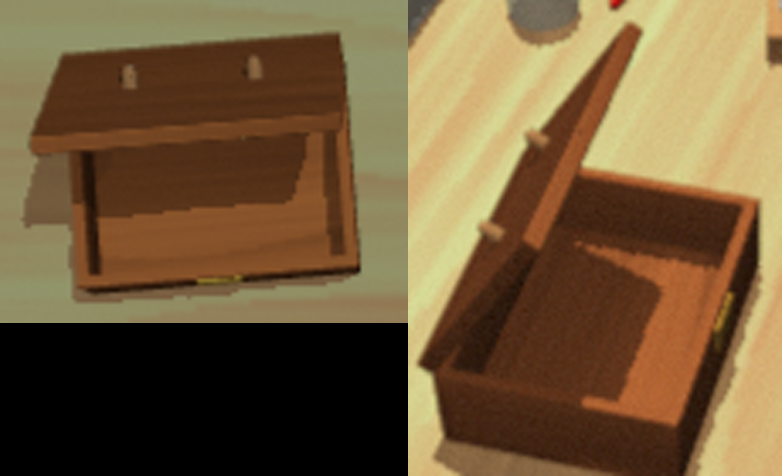

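The crop shows the front rim's outer edge running from about (228.5,243.8) to (310.9,238.2) in top-view pixels. The lid's back edge runs (223.2,175.3)-(305,169.7) and its front edge (214.7,200.6)-(305.6,193.8). The side view has the lid's tip corner at (267.6,203.2) and its near corner at about (237,267).

```bash
python3 - <<'E'
from h import *
s=snap('top');d=snap('side')
def tri(p,q):
    c1,a=ray(s,p);c2,b=ray(d,q);a/=np.linalg.norm(a);b/=np.linalg.norm(b)
    t=np.linalg.lstsq(np.c_[a,-b],c2-c1,rcond=None)[0];A=c1+a*t[0];B=c2+b*t[1]
    return ((A+B)/2).round(4),np.linalg.norm(A-B).round(4)
L=onz(s,(228.5,243.8),.06);Rr=onz(s,(310.9,238.2),.06)
u=(L-Rr);print('front',L,Rr,np.linalg.norm(u));u/=np.linalg.norm(u);x=np.array([u[1],-u[0],0])
print('yaw',np.degrees(np.arctan2(x[1],x[0])))
bl=onz(s,(223.2,175.3),.065);br=onz(s,(305,169.7),.065);print('back',bl,br,(bl+br-L-Rr)@x/2)
H=(L+Rr)/2+.15*x;print('hinge',H)
for p,q in [((305.6,193.8),(267.6,203.2)),((214.7,200.6),(237.,267.))]:
    P,e=tri(p,q);v=P-H;print(P,e,'lid x,y,z',v@x,v@u,v[2],'ang',np.degrees(np.arctan2(v[2],-(v@x))),np.hypot(v@x,v[2]))
# dowel bases on lid
st=ctrl.get_state();print(tool(H+[0,0,.2]))
E
```

```text
front [0.46424402 0.3158358  0.06      ] [0.47756209 0.12713001 0.06      ] 0.18917517822540447
yaw 4.037002172825925
back [0.62237884 0.33011839 0.065     ] [0.63602193 0.14142654 0.065     ] 0.15891055480955327
hinge [0.62053087 0.23204301 0.06      ]
[0.5567 0.1339 0.1846] 0.0054 lid x,y,z -0.07058183341583935 -0.0934057582857952 0.12459999999999993 ang 60.46986216214807 0.14320249721405448
[0.5418 0.3219 0.1856] 0.0053 lid x,y,z -0.07220953263004261 0.09517674513185512 0.12559999999999993 ang 60.104686806630134 0.14487779886045057
[ 658.39952419 -648.23559977  -14.55496221]
```

```bash
python3 - <<'E'
from h import *
H=np.array([.6205,.232,.06]);x=np.array([.9975,.0704,0])
print(tool(H-.05*x+[0,0,.185]))
E
```

```text
[ 6.09135156e+02 -6.56959925e+02  4.51688511e-01]
```

```bash
A='x'
python3 -m crank '[[[20,-20,0,0],[47,-50,0,0],[75,-80,0,0],[102,-110,0,0],[130,-140,0,0]]]' 0 20
python3 -m crank '[[[28,-30,0,0],[56,-60,0,0],[83,-90,0,0],[111,-120,0,0],[139,-150,0,0]]]'
python3 -m crank '[[[28,-30,0,0],[56,-60,0,0],[83,-90,0,0],[111,-120,0,0],[139,-150,0,0]]]'
python3 -m crank '[[[28,-30,0,0],[56,-60,0,0],[83,-90,0,0],[111,-120,0,0],[139,-150,0,0]]]'
python3 -m crank '[[[20,-22,0,-0.12],[40,-45,0,-0.24],[55,-60,0,-0.36],[62,-67,0,-0.48],[62,-67,0,-0.6]]]'
python3 -m crank '[[[0,0,0,-0.12],[0,0,0,-0.24],[0,0,0,-0.36],[0,0,0,-0.48],[0,0,0,-0.6]]]'
python3 -m crank '[[[0,0,0,-0.1],[0,0,0,-0.196],[0,0,0,-0.196],[0,0,0,-0.196],[0,0,0,-0.196]]]'
python3 - <<'E'
from h import *
H=np.array([.6205,.232,.06]);x=np.array([.9975,.0704,0])
print(tool(H-.05*x+[0,0,.185]),R.from_rotvec(ctrl.get_state()['tcp_rot']).as_matrix().round(3))
s=snap('wrist','w1.png'); snap('side','s1.png')
print(proj(s,H-.05*x+[0,0,.12]),s['xyz'])
E
```

```text
clock: 0.67
ee_pos: [0.2326, -0.3884, 0.2452]
tcp_rot: [-3.118, -0.385, -0.0]
contact_force: [1.5, 0.2, 0.1]
finger_gap: 0.0258
finger_force: 0.0
clock: 1.08
ee_pos: [0.3308, -0.2088, 0.2455]
tcp_rot: [3.117, 0.386, 0.001]
contact_force: [0.2, 0.3, -0.3]
finger_gap: -0.0
finger_force: 0.0
clock: 1.5
ee_pos: [0.429, -0.0292, 0.2456]
tcp_rot: [3.117, 0.387, 0.001]
contact_force: [0.5, -1.1, 0.2]
finger_gap: -0.0002
finger_force: 0.0
clock: 1.92
ee_pos: [0.5272, 0.1503, 0.2452]
tcp_rot: [3.117, 0.388, 0.0]
contact_force: [1.3, -1.4, 0.0]
finger_gap: -0.0001
finger_force: 0.0
clock: 2.33
ee_pos: [0.5715, 0.2306, 0.2444]
tcp_rot: [-2.858, -1.302, -0.0]
contact_force: [-0.6, -0.3, -0.0]
finger_gap: -0.0003
finger_force: 0.0
clock: 2.75
ee_pos: [0.5704, 0.2283, 0.245]
tcp_rot: [-2.348, -2.087, 0.001]
contact_force: [0.2, 0.2, 0.8]
finger_gap: -0.0001
finger_force: 0.0
clock: 3.17
ee_pos: [0.5705, 0.2283, 0.2452]
tcp_rot: [-2.142, -2.298, 0.0]
contact_force: [-0.0, -0.3, 0.1]
finger_gap: 0.0001
finger_force: 0.0
[0.1829175  0.15708135 0.19537713] [[-0.07   0.998 -0.   ]
 [ 0.998  0.07  -0.   ]
 [-0.    -0.    -1.   ]]
[321.4849931  265.46742071] [0.56532632 0.30016676 0.37337347]
```

View pics/w1.png

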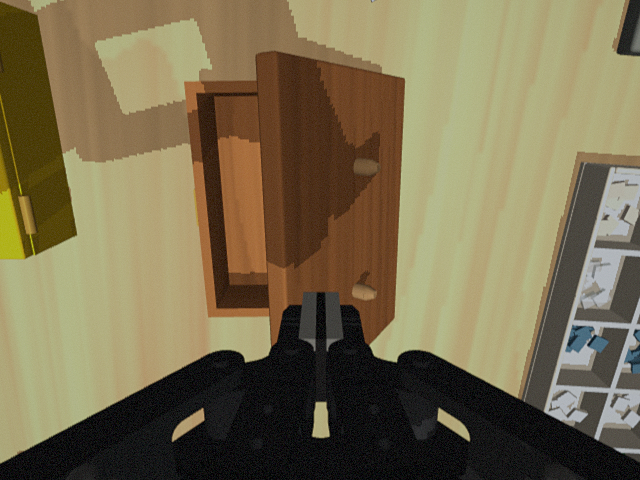

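The wrist view shows the shut fingertips at (320,300), above the strip between the lid's front edge (col ~275) and the dowels at (365,167) and (364,292). Next I lower the lid slowly along its arc.

```bash
python3 -m crank '[[[0,0,10,0],[0,0,20,0],[0,0,30,0],[0,0,37,0],[0,0,41,0]]]'
python3 -m crank '[[[0,0,3,0],[0,0,6,0],[0,0,10,0],[0,-4,13,0],[0,-9,17,0]]]'
python3 -m crank '[[[0,-2,1.5,0],[0,-5,3,0],[0,-7,5,0],[0,-9,6.5,0],[0,-12,8,0]]]'
python3 - <<'E'
from h import *
snap('side','s2.png')
E
```

```text
clock: 3.68
ee_pos: [0.5698, 0.228, 0.2022]
tcp_rot: [-2.139, -2.299, 0.004]
contact_force: [-0.1, 0.0, -0.4]
finger_gap: -0.0001
finger_force: 0.0
clock: 4.1
ee_pos: [0.5622, 0.2278, 0.1878]
tcp_rot: [2.139, 2.299, 0.004]
contact_force: [0.9, -0.3, 2.6]
finger_gap: 0.0002
finger_force: 1.1
clock: 4.52
ee_pos: [0.5497, 0.2268, 0.1794]
tcp_rot: [2.14, 2.299, 0.001]
contact_force: [1.2, -0.7, 0.1]
finger_gap: -0.0004
finger_force: 0.9
```

View pics/s2.png

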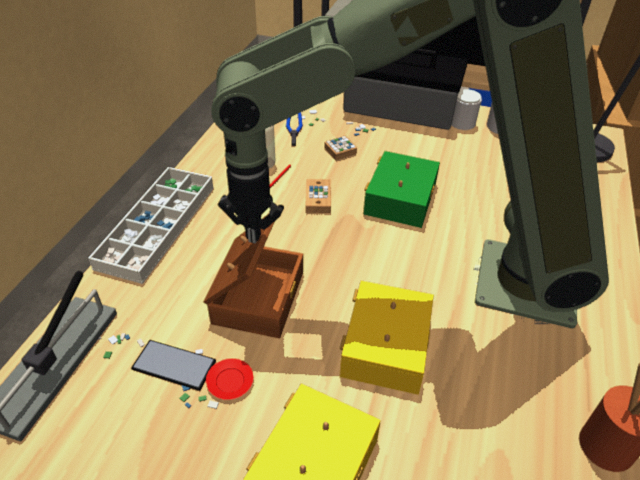

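The side view shows the shut fingertips resting on the lid's outer face near its front edge at (252,238), with the lid following. I'll continue.

```bash
python3 -m crank '[[[0,-3,4,0],[0,-6,8,0],[0,-9,12,0],[0,-12,15,0],[0,-15,19,0]]]'
python3 -m crank '[[[0,-3,4,0],[0,-6,9,0],[0,-9,13,0],[0,-12,17,0],[0,-14,22,0]]]'
python3 -m crank '[[[0,-2,4,0],[0,-4,8,0],[0,-6,12,0],[0,-8,16,0],[0,-9,19,0]]]'
python3 -m crank '[[[0,-1,3,0],[0,-2,6,0],[0,-3,10,0],[0,-4,13,0],[0,-5,16,0]]]'
python3 -m crank '[[[0,-1,2,0],[0,-2,4,0],[0,-2,6,0],[0,-3,8,0],[0,-3,9,0]]]'
python3 -m crank '[[[0,0,1,0],[0,0,2,0],[0,0,3,0],[0,0,4,0],[0,0,5,0]]]'
```

```text
clock: 4.98
ee_pos: [0.5341, 0.2256, 0.1599]
tcp_rot: [-2.14, -2.3, 0.001]
contact_force: [-0.1, -0.0, 2.5]
finger_gap: -0.0002
finger_force: 1.0
clock: 5.4
ee_pos: [0.5202, 0.2246, 0.1379]
tcp_rot: [-2.14, -2.3, 0.0]
contact_force: [-0.7, 0.7, 2.1]
finger_gap: 0.0002
finger_force: 1.0
clock: 5.82
ee_pos: [0.5114, 0.2239, 0.1187]
tcp_rot: [-2.14, -2.3, 0.001]
contact_force: [-0.3, -0.3, 1.8]
finger_gap: 0.0001
finger_force: 0.9
clock: 6.23
ee_pos: [0.5068, 0.2237, 0.1029]
tcp_rot: [2.14, 2.3, 0.001]
contact_force: [0.8, -1.1, 0.6]
finger_gap: 0.0001
finger_force: 0.8
clock: 6.65
ee_pos: [0.5037, 0.2235, 0.0941]
tcp_rot: [-2.14, -2.3, -0.0]
contact_force: [1.3, -0.0, 1.9]
finger_gap: -0.0001
finger_force: 0.7
clock: 7.07
ee_pos: [0.5032, 0.2234, 0.0891]
tcp_rot: [-2.14, -2.3, 0.002]
contact_force: [-0.6, 0.6, 1.9]
finger_gap: -0.0001
finger_force: 0.8
```

```bash
python3 -m crank '[[[0,0,0.7,0],[0,0,1.4,0],[0,0,2,0],[0,0,2.5,0],[0,0,3,0]]]'
python3 -m crank '[[[0,0,0.3,0],[0,0,0.6,0],[0,0,1,0],[0,0,1,0],[0,0,1,0]]]'
```

```text
clock: 7.48
ee_pos: [0.5036, 0.2233, 0.0862]
tcp_rot: [2.14, 2.3, -0.001]
contact_force: [-1.9, -0.5, 0.8]
finger_gap: -0.0001
finger_force: 0.8
clock: 7.9
ee_pos: [0.5036, 0.2233, 0.086]
tcp_rot: [2.14, 2.3, -0.0]
contact_force: [-2.5, -1.4, 6.6]
finger_gap: -0.0
finger_force: 3.4
```

Tip height has stopped at 72 mm with the force rising, so the lid is closed. One more firm millimetre, then lift and look at the dowels.

```bash
python3 -m crank '[[[0,0,1,0],[0,0,1.5,0],[0,0,1.5,0],[0,0,1.5,0],[0,0,1.5,0]]]'
python3 -m crank '[[[0,0,-10,0],[0,0,-40,0],[0,0,-80,0],[0,-20,-120,0],[0,-40,-155,0]]]'
python3 -m crank '[[[-38,0,0,0],[-60,0,0,0],[-70,0,0,0],[-70,0,0,0],[-70,0,0,0]]]' 1
python3 - <<'E'
from h import *
s=snap('wrist','w2.png')
H=np.array([.6205,.232,.06]);x=np.array([.9975,.0704,0]);y=np.array([-.0704,.9975,0])
for k in(40,-40):print(proj(s,H-.075*x+.001*k*y+[0,0,.026]))
E
```

```text
clock: 8.32
ee_pos: [0.5037, 0.2233, 0.0859]
tcp_rot: [2.14, 2.3, 0.001]
contact_force: [-4.5, -1.9, 15.6]
finger_gap: -0.0002
finger_force: 7.9
clock: 8.73
ee_pos: [0.4654, 0.2207, 0.2391]
tcp_rot: [2.14, 2.298, 0.002]
contact_force: [0.1, 0.8, 0.5]
finger_gap: -0.0
finger_force: 0.0
clock: 9.15
ee_pos: [0.4699, 0.1509, 0.237]
tcp_rot: [-2.141, -2.298, -0.001]
contact_force: [0.3, -0.1, 1.4]
finger_gap: 0.0601
finger_force: 0.0
[448.46457233  55.92531342]
[437.9715057  181.60382763]
```

View pics/w2.png

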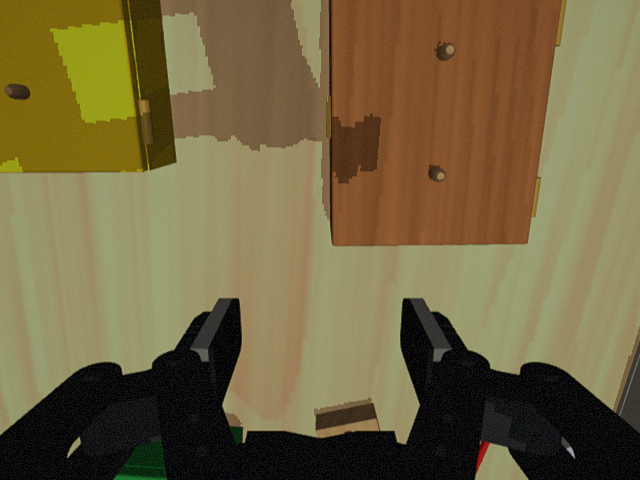

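The lid is closed flat. Its dowel tops are at about (449,50) and (440,175), some 4 mm from prediction. I'll refine those and move toward the plaque.

```bash
cat >> h.py <<'E'
def blob(im,c,w,thr):
    x0,y0=c[0]-w,c[1]-w;g=im[y0:y0+2*w,x0:x0+2*w].astype(int);m=thr(g).astype(np.uint8)
    n,l,s,ce=cv2.connectedComponentsWithStats(m);k=1+np.argmax(s[1:,4]);return ce[k]+[x0,y0],s[k]
E
python3 - <<'E'
from h import *
s=snap('wrist');im=s['color']
print(im[50,438:460].tolist());print(im[60,440].tolist())
P=[]
for c in((448,50),(439,175)):
    ce,st=blob(im,c,16,lambda g:(g[...,2]>75));print(ce,st);P.append(onz(s,ce,.086));print(P[-1])
P=np.array(P);d=P[0]-P[1];print('len',np.linalg.norm(d),'yaw x',np.degrees(np.arctan2(-d[0],d[1])),'mid',P.mean(0))
print('to plaque',tool([.526,-.13,.237]), s['xyz'],ctrl.get_state()['ee_pos'])
E
```

```text
[[50, 35, 25], [50, 38, 23], [59, 43, 34], [58, 39, 23], [69, 47, 39], [72, 52, 36], [61, 46, 28], [72, 51, 25], [120, 95, 58], [151, 117, 76], [154, 120, 75], [152, 118, 78], [152, 118, 79], [151, 121, 80], [154, 126, 84], [151, 126, 80], [105, 80, 52], [98, 63, 38], [123, 75, 40], [122, 71, 35], [124, 78, 37], [129, 79, 38]]
[72, 53, 33]
[449.91176471  49.76470588] [15 13  7  7 34]
[0.54297005 0.27068458 0.086     ]
[440.625   176.34375] [15 15  6  6 32]
[0.5496055  0.19105638 0.086     ]
len 0.07990419069242187 yaw x 4.763474634357303 mid [0.54628777 0.23087048 0.086     ]
to plaque [-284.89367382   35.70520902   -0.31759463] [0.46468322 0.22315429 0.36515161] [0.46985348 0.1515793  0.23681676]
```

```bash
python3 -m crank '[[[-30,2,0,0],[-70,5,0,0],[-110,8,0,0],[-150,11,0,0],[-190,14,0,0]]]' 1
python3 -m crank '[[[-40,3,0,0],[-80,6,0,0],[-120,9,0,0],[-150,11,0,-0.1],[-165,11,0,-0.2]]]'
python3 -m crank '[[[0,0,0,0],[0,0,0,0],[0,0,0,0],[0,0,0,0],[0,0,0,0]]]'
python3 - <<'E'
from h import *
s=snap('wrist','w3.png')
print(proj(s,[.526,-.13,.024]),[proj(s,p) for p in([.5173,-.0944,.024],[.539,-.1683,.024])])
E
```

```text
clock: 9.67
ee_pos: [0.4978, -0.0384, 0.2369]
tcp_rot: [-2.138, -2.302, -0.0]
contact_force: [0.1, 0.7, 0.4]
finger_gap: 0.0853
finger_force: 0.0
clock: 10.08
ee_pos: [0.5213, -0.2044, 0.2364]
tcp_rot: [1.896, 2.505, -0.001]
contact_force: [0.5, 0.2, -0.1]
finger_gap: 0.0852
finger_force: 0.0
clock: 10.5
ee_pos: [0.5202, -0.2001, 0.2374]
tcp_rot: [-1.898, -2.503, -0.0]
contact_force: [0.3, 0.3, -0.2]
finger_gap: 0.0852
finger_force: 0.0
[351.25138904 126.50817533] [array([353.82606944,  78.35207832]), array([352.78813354, 176.17666008])]
```

View pics/w3.png

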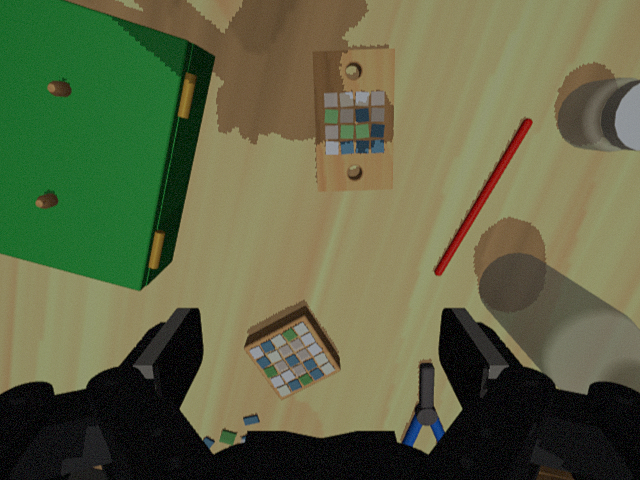

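The plaque holes are at about (353,71) and (354,172), with the mosaic between them. The coaster at (293,350) stays put.

```bash
python3 - <<'E'
from h import *
s=snap('wrist');im=s['color']
P=[]
for c in((353,71),(354,172)):
    m=np.median(im[c[1]-14:c[1]+14,c[0]-16:c[0]+16].reshape(-1,3),axis=0)
    ce,st=blob(im,c,13,lambda g:(np.abs(g-m).sum(-1)>70));print(m,ce,st);P.append(onz(s,np.array([st[0]+c[0]-13+(st[2]-1)/2,st[1]+c[1]-13+(st[3]-1)/2]),.024));print(P[-1])
P=np.array(P);d=P[0]-P[1];M=P.mean(0);print('len',np.linalg.norm(d),'long axis',np.degrees(np.arctan2(d[1],d[0])),'mid',M)
Q=np.array([onz(s,(353,71),.024),onz(s,(354,172),.024)]);d=Q[0]-Q[1];print('eye',np.linalg.norm(d),np.degrees(np.arctan2(d[1],d[0])),Q.mean(0))
t=R.from_rotvec(ctrl.get_state()['tcp_rot']).as_matrix()[:,0];print('tool x',np.degrees(np.arctan2(t[1],t[0])))
print(tool(M),tool(Q.mean(0)))
E
```

```text
[144. 117.  76.] [355.22962963  69.85925926] [  6   4  16  18 135]
[ 0.51539294 -0.08917191  0.024     ]
[147. 119.  78.] [355.32110092 174.41284404] [  6   7  16  15 109]
[ 0.5396374  -0.16557847  0.024     ]
len 0.08016081612446103 long axis 107.60467980885979 mid [ 0.52751517 -0.12737519  0.024     ]
eye 0.078957575741577 107.59313532749498 [ 0.52705397 -0.12725892  0.024     ]
tool x 105.64233393382415
[ 68.46366565  26.64970374 213.52262686] [ 68.69998141  26.2369425  213.52248482]
```

```bash
python3 -m crank '[[[25,10,10,-0.034],[50,20,30,-0.034],[68.5,26.5,60,-0.034],[68.5,26.5,95,-0.034],[68.5,26.5,125,-0.034]]]' 1
python3 -m crank '[[[0,0,25,0],[0,0,50,0],[0,0,72,0],[0,0,87,0],[0,0,96,0]]]'
python3 -m crank '[[[0,0,0,0],[0,0,0,0],[0,0,0,0],[0,0,0,0],[0,0,0,0]]]' 0.65 60
python3 -m crank '[[[0,0,0,0],[0,0,0,0],[0,0,0,0],[0,0,0,0],[0,0,0,0]]]' 0 60
python3 -m crank '[[[0,0,0,0],[0,0,0,0],[0,0,0,0],[0,0,0,0],[0,0,0,0]]]'
```

```text
clock: 11.02
ee_pos: [0.5271, -0.1266, 0.1113]
tcp_rot: [1.853, 2.536, 0.0]
contact_force: [-0.2, 0.4, -0.3]
finger_gap: 0.0856
finger_force: 0.0
clock: 11.43
ee_pos: [0.5263, -0.1277, 0.0146]
tcp_rot: [-1.855, -2.532, 0.002]
contact_force: [0.2, 0.7, -0.4]
finger_gap: 0.0852
finger_force: 0.0
clock: 11.85
ee_pos: [0.5278, -0.1285, 0.0173]
tcp_rot: [1.856, 2.533, 0.001]
contact_force: [-0.2, 0.4, -1.3]
finger_gap: 0.0627
finger_force: 67.6
clock: 12.27
ee_pos: [0.5278, -0.1285, 0.0172]
tcp_rot: [1.856, 2.533, 0.001]
contact_force: [-0.6, 1.0, 6.7]
finger_gap: 0.0627
finger_force: 68.4
clock: 12.68
ee_pos: [0.5277, -0.1285, 0.0172]
tcp_rot: [1.856, 2.533, 0.001]
contact_force: [-0.5, 0.4, 5.9]
finger_gap: 0.0624
finger_force: 68.4
```

```bash
python3 -m crank '[[[0,0,-6,0],[0,0,-25,0],[0,0,-55,0],[0,0,-90,0],[0,0,-123,0]]]'
python3 -m crank '[[[0,0,0,0.1],[0,0,0,0.2],[0,0,0,0.223],[0,0,0,0.223],[0,0,0,0.223]]]'
python3 - <<'E'
from h import *
s=snap('wrist','w4.png');st=ctrl.get_state()
t=R.from_rotvec(st['tcp_rot']).as_matrix()[:,0];print('tool x',np.degrees(np.arctan2(t[1],t[0])))
print(st['finger_gap'],st['contact_force'],tool([.5463,.2309,.14]),tool([.5463,.2309,.14]))
E
```

```text
clock: 13.1
ee_pos: [0.5266, -0.1283, 0.1405]
tcp_rot: [-1.856, -2.533, 0.001]
contact_force: [0.7, -0.3, -2.1]
finger_gap: 0.0623
finger_force: 67.6
clock: 13.52
ee_pos: [0.5268, -0.1283, 0.1388]
tcp_rot: [-2.124, -2.313, 0.001]
contact_force: [-0.2, 0.1, -1.6]
finger_gap: 0.0623
finger_force: 67.6
tool x 94.84528312061589
0.062074871339294305 [-0.20271884 -0.14576173 -0.90860421] [356.26550222  49.68648776  -1.163316  ] [356.26550222  49.68648776  -1.163316  ]
```

View pics/w4.png

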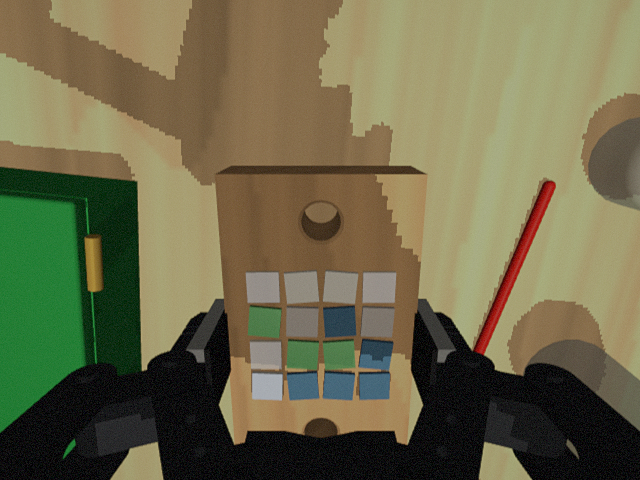

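The plaque is held level and square in the jaws, with its upper hole at (321,220). I'll measure that hole in the tool frame.

```bash
python3 - <<'E'
from h import *
s=snap('wrist');st=ctrl.get_state();z=st['ee_pos'][2]+.0068
g=cv2.cvtColor(s['color'],cv2.COLOR_RGB2GRAY)
for px in [(321,220),(217,173.5),(426,174.5),(321,430)]: print(px,tool(onz(s,px,z)).round(2))
print(s['color'][220,290:352].sum(1).tolist());print(s['color'][190:255,320].sum(1).tolist())
E
```

```text
(321, 220) [41.95 -0.21 -6.79]
(217, 173.5) [ 56.26 -31.38  -6.74]
(426, 174.5) [56.01 31.23 -6.82]
(321, 430) [-37.06  -0.13  -6.81]
[266, 267, 272, 268, 276, 264, 276, 252, 235, 212, 238, 188, 149, 114, 140, 172, 131, 143, 130, 132, 133, 200, 273, 279, 303, 294, 295, 290, 302, 293, 300, 295, 305, 302, 308, 300, 319, 301, 277, 275, 219, 162, 139, 127, 134, 146, 119, 99, 138, 131, 177, 234, 221, 218, 274, 279, 281, 273, 293, 278, 273, 269]
[269, 267, 268, 285, 269, 276, 285, 282, 286, 269, 239, 203, 265, 311, 316, 296, 292, 305, 313, 293, 302, 285, 299, 291, 288, 289, 295, 313, 296, 295, 300, 309, 266, 182, 151, 166, 141, 155, 145, 157, 142, 145, 156, 155, 139, 156, 149, 152, 134, 143, 168, 202, 245, 231, 247, 255, 248, 256, 246, 263, 258, 243, 246, 244, 253]
```

```bash
python3 -m crank '[[[25,3,0,0],[60,8,0,0],[97,13,0,0],[135,19,0,0],[174,24,0,0]]]'
python3 -m crank '[[[38,5,0,0],[75,10,0,0],[110,15,0,0],[130,18,0,0],[136,19,0,0]]]'
python3 -m crank '[[[0,0,0,0],[0,0,0,0],[0,0,0,0],[0,0,0,0],[0,0,0,0]]]'
python3 - <<'E'
from h import *
s=snap('wrist');st=ctrl.get_state();im=s['color']
cv2.imwrite('pics/w5.png',im[:,:,::-1]);print(tool([.5464,.2295,.107]))
E
```

```text
clock: 14.03
ee_pos: [0.5367, 0.0484, 0.139]
tcp_rot: [-2.127, -2.312, 0.001]
contact_force: [0.7, -0.6, -1.7]
finger_gap: 0.0625
finger_force: 67.6
clock: 14.45
ee_pos: [0.5444, 0.1875, 0.1388]
tcp_rot: [-2.122, -2.316, -0.001]
contact_force: [-0.6, 0.1, -1.1]
finger_gap: 0.0626
finger_force: 67.6
clock: 14.87
ee_pos: [0.5445, 0.1829, 0.1394]
tcp_rot: [2.129, 2.31, -0.0]
contact_force: [-0.4, 0.1, -2.2]
finger_gap: 0.0629
finger_force: 67.6
[46.15515202  5.69269185 32.37933483]
```

View pics/w5.png

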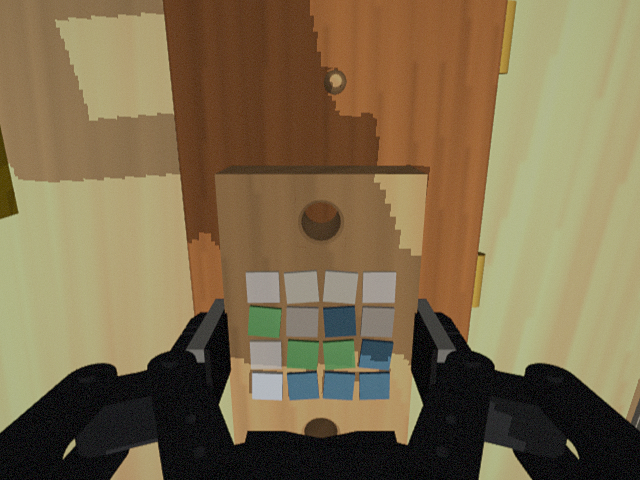

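The far dowel's top is visible at (336,80) and the hole at (321,220). Here I compare the two directly.

```bash
python3 - <<'E'
from h import *
s=snap('wrist');im=s['color'];st=ctrl.get_state()
ce,b=blob(im,(336,80),11,lambda g:g[...,2]>78);print(ce,b)
D=onz(s,ce,.086);h=onz(s,(321,220.5),st['ee_pos'][2]+.0068)
print(D,tool(D),tool(h),'delta',tool(D)-tool(h))
E
```

```text
[335.47272727  80.47272727] [  5   6  12  12 110]
[0.54329621 0.27058581 0.086     ] [87.1510642   5.92063667 53.41326289] [41.59383243 -0.1420333  -6.80610304] delta [45.55723177  6.06266996 60.21936594]
```

```bash
python3 -m crank '[[[15,2,0,0],[30,4,0,0],[41,5.5,5,0],[45.9,5.9,15,0],[45.9,5.9,25,0]]]'
python3 -m crank '[[[0,0,3,0],[0,0,6,0],[0,0,8,0],[0,0,8,0],[0,0,8,0]]]'
python3 -m crank '[[[0,0,1,0],[0,0,2,0],[0,0,3,0],[0,0,4,0],[0,0,4,0]]]'
```

```text
clock: 15.38
ee_pos: [0.5464, 0.2322, 0.1134]
tcp_rot: [2.125, 2.314, 0.001]
contact_force: [-0.5, -0.5, -0.4]
finger_gap: 0.0628
finger_force: 67.6
clock: 15.8
ee_pos: [0.5467, 0.23, 0.1064]
tcp_rot: [2.128, 2.311, 0.0]
contact_force: [0.4, 0.7, -1.3]
finger_gap: 0.0627
finger_force: 67.6
clock: 16.22
ee_pos: [0.5464, 0.2303, 0.1021]
tcp_rot: [-2.127, -2.312, 0.0]
contact_force: [-0.1, -0.1, -0.8]
finger_gap: 0.0626
finger_force: 67.6
```

```bash
python3 -m crank '[[[-0.3,0,1,0],[-0.4,0,2,0],[-0.4,0,3,0],[-0.4,0,3,0],[-0.4,0,3,0]]]'
python3 -m crank '[[[0,0,1,0],[0,0,2,0],[0,0,3,0],[0,0,3,0],[0,0,3,0]]]'
python3 -m crank '[[[0,0,1,0],[0,0,2,0],[0,0,3,0],[0,0,3,0],[0,0,3,0]]]'
```

```text
clock: 16.63
ee_pos: [0.5465, 0.23, 0.0992]
tcp_rot: [-2.127, -2.312, 0.0]
contact_force: [0.7, -0.1, -0.6]
finger_gap: 0.0626
finger_force: 67.6
clock: 17.05
ee_pos: [0.5465, 0.2299, 0.0962]
tcp_rot: [-2.127, -2.312, 0.0]
contact_force: [-0.2, -0.6, -0.4]
finger_gap: 0.0623
finger_force: 67.6
clock: 17.47
ee_pos: [0.5465, 0.2299, 0.0932]
tcp_rot: [-2.127, -2.312, 0.0]
contact_force: [0.4, 0.3, -1.8]
finger_gap: 0.0624
finger_force: 67.6
```

Sliding down the dowels without resistance.

```bash
python3 -m crank '[[[0,0,1,0],[0,0,2,0],[0,0,3,0],[0,0,3,0],[0,0,3,0]]]'
python3 -m crank '[[[0,0,0.5,0],[0,0,1,0],[0,0,1,0],[0,0,1,0],[0,0,1,0]]]'
python3 -m crank '[[[0,0,0.4,0],[0,0,0.7,0],[0,0,0.7,0],[0,0,0.7,0],[0,0,0.7,0]]]'
```

```text
clock: 17.88
ee_pos: [0.5465, 0.23, 0.0902]
tcp_rot: [-2.127, -2.312, 0.0]
contact_force: [-0.8, 0.3, -2.3]
finger_gap: 0.0626
finger_force: 67.6
clock: 18.3
ee_pos: [0.5465, 0.23, 0.0893]
tcp_rot: [2.127, 2.312, -0.0]
contact_force: [0.4, 0.3, -1.6]
finger_gap: 0.0622
finger_force: 67.6
clock: 18.72
ee_pos: [0.5466, 0.23, 0.0891]
tcp_rot: [2.127, 2.311, 0.001]
contact_force: [-2.2, -0.4, 5.2]
finger_gap: 0.0627
finger_force: 68.3
```

```bash
python3 -m crank '[[[0,0,0.3,0],[0,0,0.5,0],[0,0,0.5,0],[0,0,0.5,0],[0,0,0.5,0]]]'
python3 - <<'E'
from h import *
f=[]
for i in range(5):
    snap('top','t9.png' if i==4 else None);f.append(ctrl.get_state()['contact_force'])
print(np.mean(f,0),ctrl.get_state()['ee_pos'])
s=snap('side');cv2.imwrite('pics/s9.png',cv2.resize(s['color'][180:350,180:330,::-1],None,fx=3.4,fy=3.4,interpolation=2))
E
```

```text
clock: 19.13
ee_pos: [0.5466, 0.23, 0.0891]
tcp_rot: [2.127, 2.311, 0.001]
contact_force: [-3.3, -1.3, 8.7]
finger_gap: 0.0622
finger_force: 68.7
[-2.49207207 -0.99823254  7.83016523] [0.54659667 0.2300111  0.0891091 ]
```

View pics/s9.png

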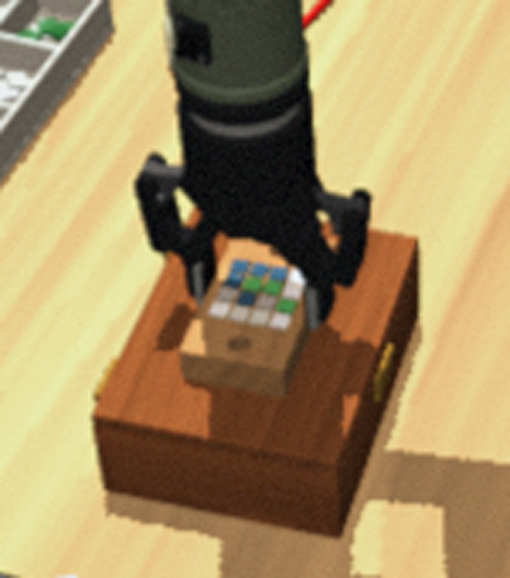

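The crop shows the plaque flat on the closed lid, with the dowel in its hole. A small trim brings the push to about 10 N, then I hand in.

```bash
python3 -m crank '[[[0,0,0.15,0],[0,0,0.15,0],[0,0,0.15,0],[0,0,0.15,0],[0,0,0.15,0]]]'
python3 - <<'E'
from h import *
f=[]
for i in range(6): ctrl.snapshot('top');f.append(ctrl.get_state()['contact_force'])
m=np.mean(f,0);print(m)
if 8<m[2]<11.5: print(ctrl.finish_job())
E
```

```text
clock: 19.85
ee_pos: [0.5466, 0.23, 0.0891]
tcp_rot: [2.127, 2.311, 0.001]
contact_force: [-2.9, -0.6, 9.0]
finger_gap: 0.0626
finger_force: 68.8
[-2.78135889 -0.89609986  8.97148793]
the job is handed in; nothing more can be done
None
```

I lowered the lid slowly until it was fully closed and fitted the plaque flush over both dowels, mosaic up. I handed the job in at about 20 s with the arm still holding the plaque down at about 10 N (9 N measured plus the plaque's own weight).

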